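# Set the red printing block in the drying bay

### The job

Put the printing block with the red grip into the drying bay, lengthwise and flat inside the bay's low walls, so that its end holds the presence-switch lever down. Lower it in rather than dropping it, then let go, and leave the blue-gripped block where it is.

Things in the scene. Friction and masses are not known exactly. Their poses are not given: they have to be found in the camera images.
- red_block_center (a point): Printing block; this point is its centre, 29 mm above its underside. Wooden slab 110 x 80 x 22 mm (x, y, z; lowest 6 mm a red pad) with a red grip bar along the middle of its back, 80 mm long (x), 22 wide (y), from 22 to 58 mm above the underside. 0.17 to 0.35 kg. z up; the same turned half round.
- blue_block_center (a point): Printing block; this point is its centre, 29 mm above its underside. Wooden slab 110 x 80 x 22 mm (x, y, z; lowest 6 mm a blue pad) with a blue grip bar along the middle of its back, 80 mm long (x), 22 wide (y), from 22 to 58 mm above the underside. 0.17 to 0.35 kg. z up; the same turned half round. Not wanted: stays where it is.
- bay_seat (a point): Drying bay, fixed: a grey tray with dark low walls. This point is the centre of its pocket's floor, 16 mm above the table. Pocket 142 mm long (x), 112 mm wide (y); walls 10 mm high, 8 mm thick. A grey fan housing, 55 mm long, 128 wide, 58 tall over the table, begins 79 mm away towards -x. The switch lever enters through a gap in the +x wall. z up.
- lever (a joint): The bay's switch lever: a steel arm 10 mm wide, 60 long, with a yellow roller, hinged 81 mm from the pocket's centre in +x and sloping up into the pocket; roller 25 mm from the centre in +x, its top 25 mm above the floor. Pressed, it sinks into a slot. Rad: 0 up (sprung), 0.415 with a block flat on the floor over it, 0.45 at its stop. Needs under 1 N: a block's weight holds it down.
Not all that is in view belongs to the job. Leave any orange or pink look-alike of the part that bears red_block_center alone.

How it is judged:
By the outcome, as a careful person would: the job done as asked, in the order asked, and still so for the second after the job is handed in, with the robot touching nothing.
It also fails if it takes over 40 s, if anything falls off the work surface, if the arm or the gripper's body presses on something with over 40 N, if the wrist force passes 120 N, or if a joint passes its speed limit or range.

### The arm

A 7-joint arm with a two-finger parallel gripper is mounted at the origin on the work surface. World frame = base frame: x ahead of the robot, y to its left, z up, the work surface at z = 0. Lengths are in mm, angles in rad, forces in N, time in s.
With the tool pointing down it reaches from about 425 to 875 mm from the base axis. Payload 8.4 kg.
Tool frame: the origin (TCP) lies midway between the tips of the shut fingers; the grasp point (between the pads) lies 19 mm behind it (manip.grasp_offset is the distance from the TCP to the grasp point, in mm); z points along the fingers, y is the line along which they close (so a half turn about z gives the same grasp; the last joint's range is limited). The gripper opens to 85 mm and grips with 20 to 120 N. Pads are 22 mm wide; open, the fingers measure 114 mm over their backs; the gripper's body (76 mm by 85 mm) begins 54 mm behind the grasp point. The pads swing forward as they close: fully open they stand 13 mm farther back than shut.
Start: joints at [-1.199, 0.333, 0.04, 1.465, -0.013, 1.343, -0.059], TCP at [294.836, 579.254, 231.308] pointing down, gripper open.
Joint ranges: [-2.58, 2.58], [-0.38, 2.09], [-1.3, 1.39], [0.25, 2.4], [-1.5, 4.64], [0.08, 2.09], [-2.65, 2.65]. Speed limits (rad/s): [2.22, 2.22, 2.79, 2.79, 3.14, 3.14, 3.14].

### API

Orientations are given as a rotation vector (axis times angle).
In Python, from plant import manip gives the robot as it stands.
- The arm moves only by the shell command python3 -m jog 'ROWS'. ROWS is text: rows parted by semicolons, each of 7 numbers parted by spaces: the shift along the tool's x, y, z in m, then the turn, a rotation vector about the tool's x, y, z in degrees, then the finger opening in m, from 0 to 0.0854. A call has 1 to 10 rows; each row shifts and turns the commanded pose from where the row before left it, along the tool's axes as they then stand; what a row does not reach is not made up. A row lasts 1/8 s, in which the tool goes at most 62.5 mm and 10.7 degrees, less where a joint would pass 70% of its speed; a pose out of reach is approached as far as the arm can. A call is refused whole if a number of a shift passes 0.0625 or a number of a turn 10.7, either way. A call with a gripper value outside its range is refused whole. The fingers move at their own pace and stop on an object; the grip force is fixed at half the most. Time passes only in rows, so rows that do not move let the fingers close. It gives the time, the measured TCP pose, the force, the opening and the grip force at its end, in the units of the state.
- manip.sense(): the state, without advancing time (a new reading comes with each control period).
- manip.camera(name): name is "side" or "top"; returns (picture, depth): 420x560x3 uint8, red, green, blue; 420x560 float32, mm along the optical axis (not along the pixel's ray), 0 where there is no reading.
- manip.camera_params(name): a dict with "fx", "fy", "cx", "cy" (pixels), "world_from_camera" (4x4, takes a point from camera to world coordinates). Camera axes: x right, y up, looking along -z (the intrinsics and any distortion apply to the point x, -y, -z); pixel columns grow to the right and rows downward; lengths in mm; the calibration is good to about 2 mm. A picture is of the moment at which its call begins. camera_params takes no time and is no camera call.
- manip.job_done(): hands the job in; it is judged then, once.
The state is a dict: "time_s": time; "q": joint angles; "joint_vel": joint speeds; "tau": joint torques, N m; "tool_pos": TCP position; "tcp_rot": TCP orientation; "force": force on the tool from outside, world axes, zero at the start; "torque": the same for the moment, N m; "grip_width": opening from 0.0 (shut) to 1.0 (fully open); "grip_force": force on a finger pad.
Only numpy, scipy, OpenCV 4.12 (cv2) and the standard library are available. Lean on these libraries where they do the work, as an engineer would, in place of code of your own. Each camera call takes 0.05 s, during which the arm holds its last target. There are 200 camera calls.

## Working session

There is one attempt and no reset: what is moved stays moved. The work goes in short steps, Python scripts to look and compute and a shell command to move; the robot and the scene stay as the last step left them, time stands still between calls to the robot, and variables do not carry over. Pictures are saved under pics/ and viewed, at most 10 in all, crops included, and the job is handed in when it is done.

```bash
mkdir -p pics; cat > h.py <<'E'
import numpy as np,cv2
from plant import manip
from scipy.spatial.transform import Rotation as R
def snap(n,f):
    p,d=manip.camera(n); cv2.imwrite(f'pics/{f}.png',p[:,:,::-1]); np.savez(f'pics/{f}.npz',p=p,d=d); return p,d
def world(n,d):
    c=manip.camera_params(n); v,u=np.mgrid[:420,:560]
    P=np.stack([(u-c['cx'])/c['fx']*d,-(v-c['cy'])/c['fy']*d,-d,np.ones_like(d)],-1)
    return (P@np.array(c['world_from_camera']).T)[...,:3]
E
python3 - <<'E'
from h import *
snap('top','top1');snap('side','side1')
for n in('top','side'):
    c=manip.camera_params(n);print({k:np.round(v,2).tolist() for k,v in c.items()})
s=manip.sense();print(s['tool_pos'],s['tcp_rot'],R.from_rotvec(s['tcp_rot']).as_matrix().round(3),s['time_s'])
E
```

```text
{'fx': 515.45, 'fy': 515.45, 'cx': 279.64, 'cy': 207.02, 'world_from_camera': [[0.02, 0.98, -0.18, 283.67], [-1.0, 0.03, 0.01, 27.65], [0.02, 0.18, 0.98, 1287.67], [0.0, 0.0, 0.0, 1.0]]}
{'fx': 476.43, 'fy': 476.43, 'cx': 277.64, 'cy': 220.76, 'world_from_camera': [[1.0, 0.05, -0.06, 447.05], [-0.07, 0.69, -0.72, -667.56], [0.0, 0.72, 0.69, 704.42], [0.0, 0.0, 0.0, 1.0]]}
[294.65068359 578.90248631 230.51763575] [-7.32644566e-01 -3.05471514e+00  2.29139216e-03] [[-0.891  0.454 -0.001]
 [ 0.454  0.891 -0.001]
 [-0.    -0.001 -1.   ]] 0.1
```

View pics/top1.png

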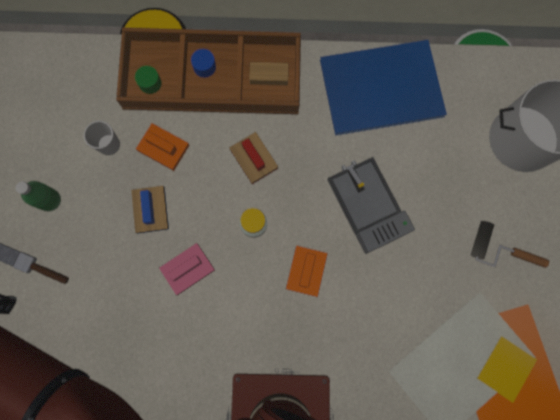

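View pics/side1.png

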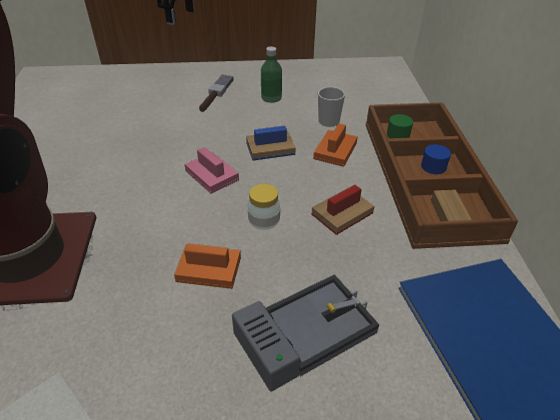

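The top picture shows five candidates: red grip on wood at (254,157), orange at (163,147) and (308,271), pink at (187,268), and blue at (150,208). Only the one at (254,157) has a wooden slab with a red grip. The bay is at (370,205), with its lever at the (357,175) end and the fan at (385,232).

```bash
python3 - <<'E'
from h import *
z=np.load('pics/top1.npz');p,d=z['p'],z['d'];W=world('top',d)
hsv=cv2.cvtColor(p,cv2.COLOR_RGB2HSV)
def rect(m,l):
    q=W[m][:,:2].astype(np.float32); r=cv2.minAreaRect(q); print(l,m.sum(),np.round(r[0],1),np.round(r[1],1),round(r[2],1),'zmed',np.median(W[m][:,2]).round(1))
yy,xx=np.mgrid[:420,:560]
box=lambda a,b,c,e:(xx>a)&(xx<c)&(yy>b)&(yy<e)
b=box(222,125,285,190); rect(b&(W[...,2]>45),'redbar'); rect(b&(W[...,2]>12)&(W[...,2]<30),'slab')
b=box(320,150,420,258); rect(b&(W[...,2]>8),'bay all'); rect(b&(W[...,2]>45),'fan'); rect(b&(W[...,2]>8)&(W[...,2]<33),'tray')
t=b&(abs(W[...,2]-16)<3); print('floor z',np.median(W[t][:,2]))
print('table z',np.median(W[box(250,290,290,340)][:,2]))
c1=cv2.resize(p[120:195,215:290],(400,400),interpolation=cv2.INTER_CUBIC);c2=cv2.resize(p[150:255,320:425],(400,400),interpolation=cv2.INTER_CUBIC)
cv2.imwrite('pics/crop1.png',np.minimum(np.hstack([c1,c2])[:,:,::-1]*1.5,255))
E
```

```text
redbar 311 [486.1  49. ] [404.5  44.9] 12.4 zmed 58.5
slab 1016 [645.   84.2] [110.9  80.3] 33.8 zmed 22.9
bay all 4531 [ 456.  -186.8] [282.9 471.9] 69.7 zmed 20.8
fan 1252 [ 399.3 -130.6] [ 57.3 387.8] 27.8 zmed 58.9
tray 3216 [ 530.1 -213.8] [245.8 275.4] 88.5 zmed 18.0
floor z 16.45636112392026
table z 0.6967856558260337[ WARN:0@0.201] global loadsave.cpp:1063 imwrite_ Unsupported depth image for selected encoder is fallbacked to CV_8U.
```

View pics/crop1.png

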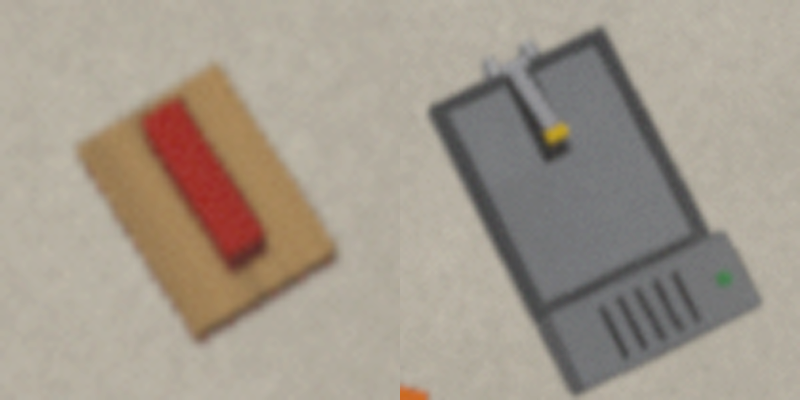

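The crop confirms a wooden slab with a red bar. In its right half the lever roller is at about (361,185) in the full image, and the fan is at the lower right end. Next I refine the poses with outliers removed.

```bash
cat >> h.py <<'E'
yy,xx=np.mgrid[:420,:560]
def rects(W,box,lo,hi,l,k=3):
    a,b,c,e=box; m=(xx>a)&(xx<c)&(yy>b)&(yy<e)&(W[...,2]>lo)&(W[...,2]<hi)
    m=cv2.morphologyEx(m.astype(np.uint8),cv2.MORPH_OPEN,np.ones((k,k)))>0
    n,L,S,_=cv2.connectedComponentsWithStats(m.astype(np.uint8)); m=L==1+S[1:,4].argmax()
    r=cv2.minAreaRect(W[m][:,:2].astype(np.float32)); print(l,m.sum(),np.round(r[0],1),np.round(r[1],1),round(r[2],1),'z',np.median(W[m][:,2]).round(1)); return r
E
python3 - <<'E'
from h import *
z=np.load('pics/top1.npz');W=world('top',z['d'])
r=(222,125,285,190);b=(320,150,420,258)
rects(W,r,50,64,'bar');rects(W,r,14,28,'slab');rects(W,b,52,64,'fan');rects(W,b,8,64,'bay');rects(W,b,8,32,'tray')
z=np.load('pics/side1.npz');W=world('side',z['d'])
r=(308,180,378,232);b=(228,272,382,388)
rects(W,r,50,64,'bar');rects(W,r,14,28,'slab');rects(W,b,52,64,'fan');rects(W,b,8,64,'bay');rects(W,b,8,32,'tray')
E
```

```text
bar 274 [644.7  84. ] [81.5 22.1] 32.7 z 58.4
slab 944 [645.2  84.2] [110.6  80.1] 33.8 z 22.8
fan 1127 [ 459.6 -245.3] [ 55.9 129.1] 26.9 z 58.8
bay 4374 [ 535.  -207.3] [224.8 130.4] 26.9 z 20.5
tray 3067 [ 560.2 -194.5] [168.3 130.4] 26.9 z 17.9
bar 313 [644.3  81.1] [78.9 24.9] 34.9 z 57.3
slab 889 [646.   81.7] [112.8  81.5] 33.5 z 22.0
fan 2483 [ 460.5 -247.7] [ 57.5 128. ] 27.4 z 58.0
bay 9116 [ 535.6 -208.5] [226.6 130.8] 27.1 z 20.9
tray 6093 [ 535.7 -208.4] [226.5 130.8] 26.9 z 16.8
```

Red block: centre (645,83), long axis at 33.5°. Bay seat: (555,-198), x axis at 27°. Next I work out the rows.

```bash
cat > go.py <<'E'
import sys
from h import *
# target x y z, tool-x yaw deg, rows -> shifts in tool axes
x,y,z,yaw,n,g=map(float,sys.argv[1:]); n=int(n); s=manip.sense(); p=np.array(s['tool_pos']); r=R.from_rotvec(s['tcp_rot'])
c,sn=np.cos(np.radians(yaw)),np.sin(np.radians(yaw)); T=R.from_matrix(np.array([[c,sn,0],[sn,-c,0],[0,0,-1.]]))
tr=(r.inv()*T).as_rotvec(degrees=True)/n; st=(np.array([x,y,z])-p)/n
print(p.round(1),'yaw',np.degrees(np.arctan2(*r.as_matrix()[[1,0],0])).round(2),'t',s['time_s'],'turn',tr.round(2))
for i in range(n):
    v=r.inv().apply(st)/1000; print(*v.round(3),*tr.round(1),g,end='; '); r=r*R.from_rotvec(tr,degrees=True)
E
python3 go.py 645 83 200 33.5 14 0.085
```

```text
[294.7 578.9 230.5] yaw 153.03 t 0.1 turn [-0.    0.01  8.54]
-0.038 -0.02 0.002 -0.0 0.0 8.5 0.085; -0.041 -0.014 0.002 -0.0 0.0 8.5 0.085; -0.043 -0.008 0.002 -0.0 0.0 8.5 0.085; -0.043 -0.002 0.002 -0.0 0.0 8.5 0.085; -0.043 0.005 0.002 -0.0 0.0 8.5 0.085; -0.042 0.011 0.002 -0.0 0.0 8.5 0.085; -0.04 0.017 0.002 -0.0 0.0 8.5 0.085; -0.037 0.023 0.002 -0.0 0.0 8.5 0.085; -0.033 0.028 0.002 -0.0 0.0 8.5 0.085; -0.028 0.033 0.002 -0.0 0.0 8.5 0.085; -0.023 0.037 0.002 -0.0 0.0 8.5 0.085; -0.018 0.04 0.002 -0.0 0.0 8.5 0.085; -0.011 0.042 0.002 -0.0 0.0 8.5 0.085; -0.005 0.043 0.002 -0.0 0.0 8.5 0.085;
```

```bash
python3 -m jog '-0.038 -0.02 0.002 0 0 8.5 0.085; -0.041 -0.014 0.002 0 0 8.5 0.085; -0.043 -0.008 0.002 0 0 8.5 0.085; -0.043 -0.002 0.002 0 0 8.5 0.085; -0.043 0.005 0.002 0 0 8.5 0.085; -0.042 0.011 0.002 0 0 8.5 0.085; -0.04 0.017 0.002 0 0 8.5 0.085; -0.037 0.023 0.002 0 0 8.5 0.085; -0.033 0.028 0.002 0 0 8.5 0.085; -0.028 0.033 0.002 0 0 8.5 0.085'; python3 go.py 645 83 150 33.5 5 0.085
```

```text
time_s: 1.35
tool_pos: [546.4, 224.8, 211.0]
tcp_rot: [-2.608, -1.751, 0.001]
force: [0.4, 0.7, 0.5]
grip_width: 0.993
grip_force: 0.0
[546.4 224.8 211. ] yaw 67.75 t 1.35 turn [-0.    0.    6.85]
-0.019 0.029 0.012 -0.0 0.0 6.8 0.085; -0.015 0.031 0.012 -0.0 0.0 6.8 0.085; -0.011 0.033 0.012 -0.0 0.0 6.8 0.085; -0.007 0.034 0.012 -0.0 0.0 6.8 0.085; -0.003 0.034 0.012 -0.0 0.0 6.8 0.085;
```

```bash
python3 -m jog '-0.019 0.029 0.012 0 0 6.8 0.085; -0.015 0.031 0.012 0 0 6.8 0.085; -0.011 0.033 0.012 0 0 6.8 0.085; -0.007 0.034 0.012 0 0 6.8 0.085; -0.003 0.034 0.012 0 0 6.8 0.085; 0 0 0 0 0 0 0.085; 0 0 0 0 0 0 0.085'; python3 go.py 645 83 31 33.5 6 0.085
python3 - <<'E'
from h import *
a,_=snap('top','top2');b,d=snap('side','side2')
rects(world('side',d),(308,180,378,232),50,64,'bar')
cv2.imwrite('pics/crop2.png',np.hstack([cv2.resize(a[100:210,200:310],(400,400)),cv2.resize(b[120:240,290:410],(400,400))])[:,:,::-1])
E
```

```text
time_s: 2.22
tool_pos: [646.1, 86.4, 151.1]
tcp_rot: [-3.003, -0.921, 0.001]
force: [-0.1, -0.3, -0.0]
grip_width: 0.999
grip_force: 0.0
[646.1  86.4 151.1] yaw 34.11 t 2.225 turn [-0.01  0.01  0.1 ]
-0.0 0.0 0.02 -0.0 0.0 0.1 0.085; -0.0 0.0 0.02 -0.0 0.0 0.1 0.085; -0.0 0.0 0.02 -0.0 0.0 0.1 0.085; -0.0 0.0 0.02 -0.0 0.0 0.1 0.085; -0.0 0.0 0.02 -0.0 0.0 0.1 0.085; -0.0 0.0 0.02 -0.0 0.0 0.1 0.085; bar 315 [645.6  82.1] [82.2 23.6] 33.3 z 57.5
```

View pics/crop2.png

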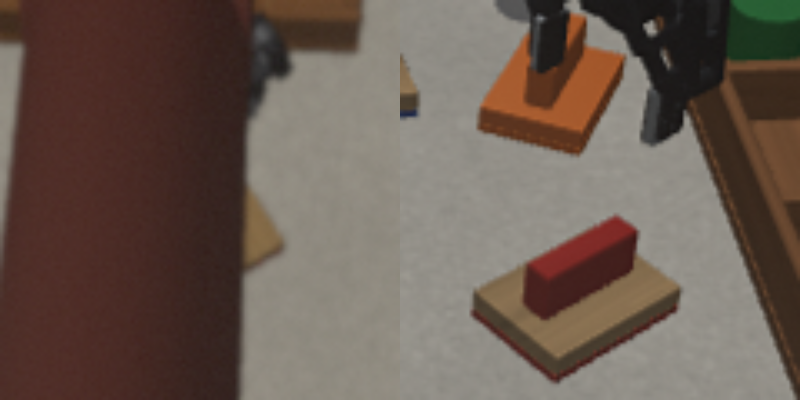

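The left crop (top view) is blocked by the arm. In the right crop (side view) the open fingers at (545,50) and (665,115) straddle the red bar's line from above. Correcting by a few mm and descending.

```bash
python3 -m jog '-0.003 0.002 0.02 0 0 0.6 0.085; 0 0 0.03 0 0 0 0.085; 0 0 0.03 0 0 0 0.085; 0 0 0.025 0 0 0 0.085; 0 0 0.016 0 0 0 0.085; 0 0 0 0 0 0 0.085'; python3 go.py 645 83 30 33.5 1 0.085
```

```text
time_s: 3.08
tool_pos: [644.1, 82.4, 29.0]
tcp_rot: [-3.009, -0.904, 0.004]
force: [-0.1, 0.1, 1.5]
grip_width: 0.992
grip_force: 0.0
[644.1  82.4  29. ] yaw 33.44 t 3.075 turn [-0.04  0.12 -0.06]
0.001 0.0 -0.001 -0.0 0.1 -0.1 0.085;
```

```bash
python3 -m jog '0 0 0 0 0 0 0.01; 0 0 0 0 0 0 0.01; 0 0 0 0 0 0 0.01; 0 0 0 0 0 0 0.01; 0 0 0 0 0 0 0.01; 0 0 0 0 0 0 0.01; 0 0 0 0 0 0 0.01' && python3 -m jog '0 0 -0.02 0 0 0 0.01; 0 0 -0.03 0 0 0 0.01; 0 0 -0.03 0 0 0 0.01; 0 0 -0.03 0 0 0 0.01; 0 0 0 0 0 0 0.01'; python3 go.py 554.7 -198.2 140 27 9 0.01
```

```text
time_s: 3.95
tool_pos: [645.6, 82.3, 31.0]
tcp_rot: [3.009, 0.903, 0.002]
force: [-0.3, -0.4, 4.9]
grip_width: 0.244
grip_force: 60.2
time_s: 4.58
tool_pos: [646.6, 82.3, 143.6]
tcp_rot: [3.009, 0.903, 0.007]
force: [0.2, -0.6, -2.9]
grip_width: 0.246
grip_force: 59.3
[646.6  82.3 143.6] yaw 33.41 t 4.575 turn [ 0.01 -0.03  0.71]
-0.026 0.02 0.0 0.0 -0.0 0.7 0.01; -0.025 0.021 0.0 0.0 -0.0 0.7 0.01; -0.025 0.021 0.0 0.0 -0.0 0.7 0.01; -0.025 0.021 0.0 0.0 -0.0 0.7 0.01; -0.025 0.022 0.0 0.0 -0.0 0.7 0.01; -0.024 0.022 0.0 0.0 -0.0 0.7 0.01; -0.024 0.022 0.0 0.0 -0.0 0.7 0.01; -0.024 0.023 0.0 0.0 -0.0 0.7 0.01; -0.024 0.023 0.0 0.0 -0.0 0.7 0.01;
```

```bash
python3 -m jog '-0.026 0.02 0 0 0 0.7 0.01; -0.025 0.021 0 0 0 0.7 0.01; -0.025 0.021 0 0 0 0.7 0.01; -0.025 0.021 0 0 0 0.7 0.01; -0.025 0.022 0 0 0 0.7 0.01; -0.024 0.022 0 0 0 0.7 0.01; -0.024 0.022 0 0 0 0.7 0.01; -0.024 0.023 0 0 0 0.7 0.01; -0.024 0.023 0 0 0 0.7 0.01; 0 0 0 0 0 0 0.01'; python3 -m jog '0 0 0.02 0 0 0 0.01; 0 0 0.01 0 0 0 0.01; 0 0 0 0 0 0 0.01'; python3 go.py 554.7 -198.2 100 27 1 0.01
python3 - <<'E'
from h import *
b,d=snap('side','side3'); W=world('side',d)
print(W[290:380:10,330].round(0)[:2])
cv2.imwrite('pics/crop3.png',cv2.resize(b[200:410,210:490],(800,600))[:,:,::-1])
E
```

```text
time_s: 5.82
tool_pos: [551.1, -203.5, 140.6]
tcp_rot: [3.055, 0.727, -0.001]
force: [0.5, -0.4, -1.5]
grip_width: 0.245
grip_force: 59.1
time_s: 6.2
tool_pos: [552.6, -197.7, 108.7]
tcp_rot: [-3.053, -0.738, 0.004]
force: [-0.5, 0.1, -2.8]
grip_width: 0.246
grip_force: 59.2
[ 552.6 -197.7  108.7] yaw 27.19 t 6.2 turn [-0.09  0.13  0.19]
0.002 0.001 0.009 -0.1 0.1 0.2 0.01; [[ 564. -217.  122.]
 [ 565. -220.  101.]]
```

View pics/crop3.png

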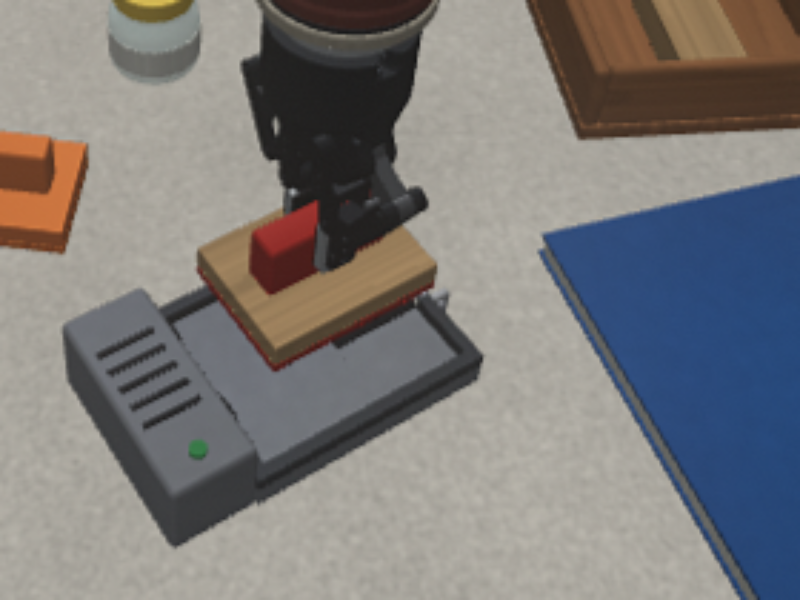

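The block hangs flat above the pocket and in line with it: slab corners at (200,250), (275,365) and (435,265) in the crop, pocket below. Lowering.

```bash
python3 -m jog '0.002 0 0.015 0 0 0.2 0.01; 0 0 0.015 0 0 0 0.01; 0 0 0.012 0 0 0 0.01; 0 0 0.008 0 0 0 0.01; 0 0 0.004 0 0 0 0.01; 0 0 0.003 0 0 0 0.01; 0 0 0 0 0 0 0.01'; python3 go.py 554.7 -198.2 47 27 1 0.01
```

```text
time_s: 7.12
tool_pos: [555.2, -197.9, 53.5]
tcp_rot: [3.055, 0.731, 0.0]
force: [0.2, -0.4, -2.0]
grip_width: 0.248
grip_force: 59.3
[ 555.2 -197.9   53.5] yaw 26.93 t 7.125 turn [ 0.02 -0.01 -0.07]
-0.001 0.0 0.006 0.0 -0.0 -0.1 0.01;
```

```bash
python3 -m jog '0 0 0.003 0 0 0 0.01; 0 0 0.002 0 0 0 0.01; 0 0 0 0 0 0 0.01; 0 0 0 0 0 0 0.01'; python3 -m jog '0 0 0.001 0 0 0 0.01; 0 0 0 0 0 0 0.01; 0 0 0 0 0 0 0.01'
```

```text
time_s: 7.62
tool_pos: [555.1, -197.8, 48.4]
tcp_rot: [-3.055, -0.731, -0.0]
force: [0.5, 0.3, -2.1]
grip_width: 0.244
grip_force: 59.2
time_s: 8.0
tool_pos: [555.1, -197.8, 47.3]
tcp_rot: [-3.055, -0.731, -0.0]
force: [0.4, 0.0, -1.8]
grip_width: 0.245
grip_force: 59.3
```

Not yet in contact (force still about -2 N). Continuing in 1 mm steps.

```bash
for i in 1; do python3 -m jog '0 0 0.001 0 0 0 0.01; 0 0 0 0 0 0 0.01'; done; python3 -m jog '0 0 0.001 0 0 0 0.01; 0 0 0 0 0 0 0.01'
```

```text
time_s: 8.25
tool_pos: [555.2, -197.8, 47.0]
tcp_rot: [-3.055, -0.731, -0.0]
force: [-3.2, 1.1, 6.7]
grip_width: 0.246
grip_force: 60.4
time_s: 8.5
tool_pos: [555.2, -197.8, 46.9]
tcp_rot: [-3.054, -0.731, -0.001]
force: [-9.0, 2.6, 18.6]
grip_width: 0.245
grip_force: 62.0
```

Seated on the floor (+18 N). Easing off 1 mm, opening, retreating and looking.

```bash
python3 -m jog '0 0 -0.001 0 0 0 0.01; 0 0 0 0 0 0 0.01; 0 0 0 0 0 0 0.05; 0 0 0 0 0 0 0.07; 0 0 0 0 0 0 0.08; 0 0 0 0 0 0 0.08; 0 0 0 0 0 0 0.08; 0 0 0 0 0 0 0.08' && python3 -m jog '0 0 -0.01 0 0 0 0.08; 0 0 -0.03 0 0 0 0.08; 0 0 -0.05 0 0 0 0.08; 0 0 -0.05 0 0 0 0.08; 0 0 -0.04 0 0 0 0.08; 0 0 0 0 0 0 0.08; 0 0 0 0 0 0 0.08'
python3 - <<'E'
from h import *
b,d=snap('side','side4'); W=world('side',d)
r=(228,272,382,388)
rects(W,r,65,80,'barTop'); rects(W,(265,272,382,388),34,44,'slabTop'); rects(W,(242,125,300,160),50,64,'blue')
cv2.imwrite('pics/crop4.png',cv2.resize(b[200:410,210:490],(800,600),interpolation=cv2.INTER_CUBIC)[:,:,::-1])
E
```

```text
time_s: 9.5
tool_pos: [555.1, -197.8, 46.3]
tcp_rot: [3.055, 0.731, -0.0]
force: [-0.3, -0.8, 0.9]
grip_width: 0.938
grip_force: 0.0
time_s: 10.38
tool_pos: [554.8, -197.7, 226.1]
tcp_rot: [-3.055, -0.731, 0.0]
force: [-0.2, -0.6, -0.1]
grip_width: 0.938
grip_force: 0.0
barTop 637 [ 555.9 -197.9] [80.4 24. ] 26.9 z 73.6
slabTop 1663 [ 555.9 -197.8] [111.6  82. ] 27.6 z 38.1
blue 226 [505. 336.] [79.  24.6] 12.0 z 57.5
```

View pics/crop4.png

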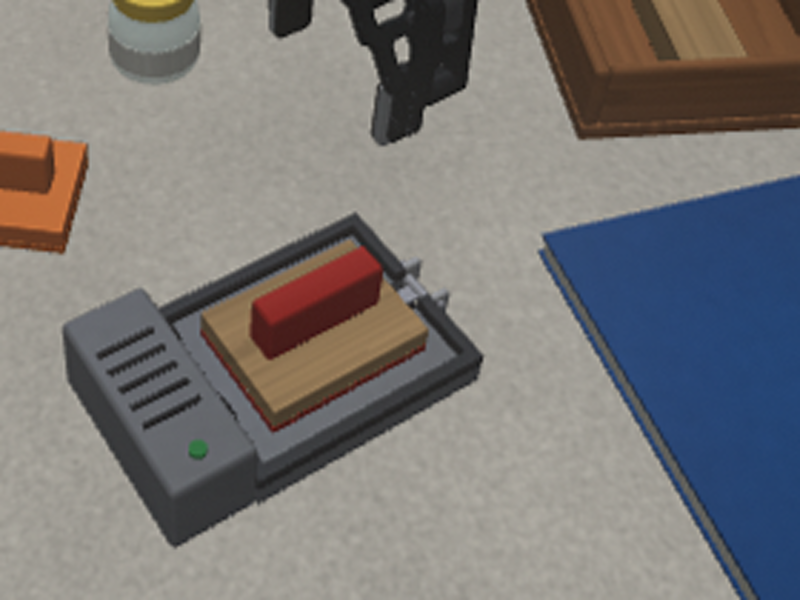

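The red-gripped block lies flat inside the walls, with slab corners at (202,325), (275,425) and (425,335). It sits over the lever at (410,290): slab top is at 38 mm, bar top at 73.6 mm. The gripper is clear.

```bash
python3 -c "from plant import manip;print(manip.job_done())"
```

```text
the job is handed in; nothing more can be done
None
```

The red-gripped block lies flat and lengthwise in the drying bay over the switch lever, lowered in and released; the blue-gripped block was not touched, and the job was handed in at about 10 s with no verdict returned.

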